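Load the module tester and key in the test

TASK

Put the amplifier module (heat sink on a circuit board) flat on its board in the tester's open drawer, setting it down rather than dropping it, let go, and push the drawer fully shut. Then start the test on the console: press the round key, then the long bar key, then the square key, one at a time, each all the way down and let up again before the next. Do not press the cross-shaped key at all or any key before the drawer is shut, and leave the other things on the bench where they are.

Things in the scene. Friction and masses are not known exactly. Their poses are not given: they have to be found in the camera images.
- module: amplifier module, 250 g: a bare aluminium heat sink with five upright fins on a slightly larger green circuit board. Board 90 x 56 x 4 mm, heat sink 86 x 46 mm, top 44 mm above the underside. Origin at the middle of its underside; x along its 90 mm length, y across, z up. Grip it across the 46 mm width of the heat sink, above the board
- tester: low dark steel case of the module tester, fixed to the bench, 200 deep x 180 wide x 80 mm high, with a drawer in one end. Origin on the bench under the middle of its front face, where the drawer comes out; x points from the front into the case, so the drawer opens along -x. Only what stands out in front of the front face is clear of the case's roof
- drawer (a joint): how far the tester's drawer stands open: 0 shut, at most 0.16 m. It slides with about 2 N of friction and stays where it is left; it starts 0.13 to 0.16 open
- drawer_floor (a point): middle of the drawer's inner floor, 16 mm above the bench; moves with the drawer; x axis = the tester's x. Inside 150 mm (x) by 144 mm (y), walls 29 mm high. The front panel's inner face is 75 mm from here towards -x, level with the case's front face when shut: so the floor shows for as far as the drawer is open. The case's roof clears the floor by 56 mm
- drawer_front (a point): middle of the top edge of the drawer's front panel on its outer face, 78 mm above the bench. The panel is flat, 176 mm wide, 70 mm high (8 to 78 mm above the bench) and 10 mm thick: push it along the tester's +x to shut the drawer. Its black recess is only flush decoration, no grip
- keypad: grey key console of the tester, a flat box 170 x 170 mm, 40 mm high, fixed to the bench. Origin on the bench under the middle of its back edge; it reaches 170 mm from there towards its -x. It carries four keys in a square of 75 mm pitch, in an order that changes; all are white caps on black 4 mm plates, tops 60 mm above the bench when up and 16 mm above the black plates
- round (a joint): how far the round key is pressed down: 0 up, 0.008 m fully down (about 5 N); a spring starts at 1.3 N and lifts it again
- round_top (a point): middle of the top of the round key, a plain disc 40 mm across; it moves with the key. x axis = the keypad's x
- bar (a joint): how far the bar key is pressed down: 0 up, 0.008 m fully down (about 5 N); a spring starts at 1.3 N and lifts it again
- bar_top (a point): middle of the top of the bar key, a plain long bar 60 mm (y) x 18 mm (x); it moves with the key. x axis = the keypad's x
- square (a joint): how far the square key is pressed down: 0 up, 0.008 m fully down (about 5 N); a spring starts at 1.3 N and lifts it again
- square_top (a point): middle of the top of the square key, a plain square 38 x 38 mm; it moves with the key. x axis = the keypad's x
- cross (a joint): how far the cross key is pressed down: 0 up, 0.008 m fully down (about 5 N); a spring starts at 1.3 N and lifts it again
- cross_top (a point): middle of the top of the cross key, a plus-shaped cap 44 mm over its arms, arms 14 mm wide; not to be pressed; it moves with the key. x axis = the keypad's x
- round_mark (a joint): tell-tale pin of the round key, a small steel pin in the corner of its black plate: 0 standing, sinks to about 0.007 m when the key is first pressed down and stays down as its record
- bar_mark (a joint): tell-tale pin of the bar key, a small steel pin in the corner of its black plate: 0 standing, sinks to about 0.007 m when the key is first pressed down and stays down as its record
- square_mark (a joint): tell-tale pin of the square key, a small steel pin in the corner of its black plate: 0 standing, sinks to about 0.007 m when the key is first pressed down and stays down as its record
- multimeter: bystander, leave alone: black hand-held meter lying on its back, 150 x 75 x 32 mm; origin at the middle of its underside
- can_capacitor: bystander, leave alone: upright black can, 50 mm across, 81 mm high with its terminals; origin at the middle of its underside
- film_capacitor: bystander, leave alone: white block capacitor with a blue band, 70 x 35 x 45 mm high; origin at the middle of its underside
- solder_reel: bystander, leave alone: reel standing on its flange, 68 mm across, 46 mm high; origin at the middle of its underside
- screwdriver: bystander, leave alone: screwdriver lying down, 180 mm long; origin within its length, x along it towards the tip
- flux_jar: bystander, leave alone: small closed jar, 56 mm across, 70 mm high; origin at the middle of its underside
- pen_cup: bystander, leave alone: empty white cup, 72 mm across, 90 mm high; origin at the middle of its underside

How it is judged:
By the outcome, as a careful person would: the job done as asked, in the order asked, and still so for the second after the job is handed in, with the robot touching nothing.
It also fails if it takes over 61 s, if anything falls off the work surface, if the arm or the gripper's body presses on something with over 40 N, if the wrist force passes 120 N, or if a joint passes its speed limit or range.

ROBOT

A 6-joint arm with a two-finger parallel gripper is mounted at the origin on the work surface. World frame = base frame: x ahead of the robot, y to its left, z up, the work surface at z = 0. Lengths are in mm, angles in rad, forces in N, time in s.
With the tool pointing down it reaches from about 425 to 1125 mm from the base axis. Payload 14.9 kg.
Tool frame: the origin (TCP) lies at the very end of the fingers, on their centre line; the grasp point (between the pads) lies 19 mm behind it (grip_depth is the distance from the TCP to the grasp point, in mm); z points along the fingers, y is the line along which they close (so a half turn about z gives the same grasp; the last joint's range is limited). The gripper opens to 91 mm and grips with 3 to 60 N. Pads are 32 mm wide; open, the fingers measure 118 mm over their backs; the gripper's body (76 mm by 178 mm) begins 60 mm behind the grasp point.
Start: joints at [-1.286, 0.379, 1.734, -0, 1.028, -0.033], TCP at [218.73, -664.962, 213.932] pointing down, gripper open.
Joint ranges: [-2.77, 2.77], [-0.74, 2.19], [0, 2.66], [-1.06, 4.2], [0.31, 2.87], [-3.08, 3.08]. Speed limits (rad/s): [1.89, 1.89, 2.39, 3.14, 3.14, 3.14].

INTERFACE

Orientations are given as a unit quaternion [w, x, y, z].
In Python, from cell import move_to, move_linear, set_joints, command_gripper, sleep, inverse_kinematics, snapshot, IKError, sign_off, silhouettes, read_t, read_joint_pos, read_qvel, read_tau, read_tcp_pos, read_tool_rot, read_force, read_wrist_torque, read_opening, read_grasp_force, grip_depth gives the robot as it stands. Calls block until the motion is done:
- move_to(position, orientation): joint-space move of the TCP to a pose.
- move_linear(position, frame=None, v=150, f_stop=None): straight line of the TCP; frame=None keeps the orientation; v is the mean speed in mm/s. With f_stop (N) it stops when the force on the tool has changed by that much, and returns True; else False.
- set_joints(angles): joint-space move.
- command_gripper(opening, grip_force=None): finger opening in mm; grip_force is the grip in N (None keeps the last); returns when the fingers have stopped.
- sleep(seconds).
- inverse_kinematics(position, orientation): joint angles nearest the present ones, or None.
- snapshot(name): name is "scene" or "top" or "wrist"; returns a dict with "frame" (420x560x3 uint8, red, green, blue), "range_z" (420x560 float32, mm along the optical axis (not along the pixel's ray), 0 where there is no reading), "camera_matrix" (3x3 intrinsics, pixels), "R" (3x3) and "t" (3): a world point X has camera coordinates R X + t. Camera axes: x right, y down, z forward; pixel columns grow to the right and rows downward; lengths in mm; the calibration is good to about 2 mm. A picture is of the moment at which its call begins.
A pose or a line that the arm cannot do raises IKError and nothing moves.
- sign_off(): hands the job in; it is judged then, once.
Trained networks look in the newest picture that a camera, given by its name, has taken for a name from the list of things; names that differ only in an ending like _2 or _b are one class to them, and where a whole thing is asked for, a point or a joint stands for the part that bears it (a point fixed in the world has none). Each returns a list of dicts, best first, with "score" (0 to 1); they miss things now and then, are a little off and sometimes report something else, mostly with a low value. They report only what shows in the picture. A call takes as long as a camera call.
- silhouettes(camera, label): "mask" (420x560 bool, what is visible of it) and "uv" ([column, row] in pixels, amid what is visible of it).
Readings, each from a call of its own:
- read_t(): time.
- read_joint_pos(): joint angles.
- read_qvel(): joint speeds.
- read_tau(): joint torques, N m.
- read_tcp_pos(): TCP position.
- read_tool_rot(): TCP orientation.
- read_force(): force on the tool from outside, world axes, zero at the start.
- read_wrist_torque(): the same for the moment, N m.
- read_opening(): finger opening in mm.
- read_grasp_force(): force on a finger pad.
Only numpy, scipy, OpenCV 4.12 (cv2) and the standard library are available. Lean on these libraries where they do the work, as an engineer would, in place of code of your own. Each camera call takes 0.05 s, during which the arm holds its last target. There are 200 camera calls.

## Working session

There is one attempt and no reset: what is moved stays moved. The work goes in short steps, each a Python script; the robot and the scene stay as the last script left them, time stands still between calls to the robot, and variables do not carry over. Pictures are saved under pics/ and viewed, at most 10 in all, crops included, and the job is handed in when it is done.

```bash
ls; mkdir -p pics; cat > h.py <<'E'
import numpy as np, cv2
from cell import *
def snap(n,f=None):
    s=snapshot(n)
    if f: cv2.imwrite('pics/'+f+'.png',s['frame'][:,:,::-1])
    return s
def pts(s,mask):
    v,u=np.nonzero(mask&(s['range_z']>0)); z=s['range_z'][v,u].astype(float)
    K=s['camera_matrix']; c=np.stack([(u-K[0,2])/K[0,0]*z,(v-K[1,2])/K[1,1]*z,z],1)
    return (c-s['t'])@s['R']   # R^T (c-t)
E
python3 - <<'E'
from h import *
for c in ['top','scene']:
    s=snap(c,c+'1')
    for l in ['module','tester','drawer','drawer_front','keypad','round','bar','square','cross','round_top']:
        for d in silhouettes(c,l)[:2]:
            p=pts(s,d['mask'])
            print(c,l,round(d['score'],2),np.round(d['uv']),d['mask'].sum(), np.round(np.median(p,0)) if len(p) else None, np.round(np.percentile(p,[2,98],axis=0)).tolist() if len(p) else '')
print(read_t())
E
```

```text
pics
top module 0.87 [270. 232.] 627 [522.  14.  15.] [[480.0, -14.0, -2.0], [565.0, 43.0, 48.0]]
top module 0.4 [198. 230.] 1171 [516. 221.  40.] [[430.0, 140.0, 25.0], [600.0, 310.0, 46.0]]
top tester 0.97 [345. 176.] 8007 [ 661. -212.   77.] [[480.0, -300.0, 11.0], [825.0, -113.0, 85.0]]
top drawer 0.77 [354. 217.] 3337 [ 554. -228.   17.] [[471.0, -305.0, 9.0], [636.0, -147.0, 79.0]]
top drawer_front 0.95 [356. 217.] 3255 [ 555. -229.   17.] [[473.0, -305.0, 10.0], [635.0, -147.0, 79.0]]
top keypad 0.56 [196. 232.] 1434 [514. 223.  40.] [[429.0, 140.0, 3.0], [600.0, 311.0, 47.0]]
top round 0.57 [178. 245.] 150 [480. 266.  60.] [[464.0, 248.0, 55.0], [497.0, 283.0, 65.0]]
top bar 0.44 [210. 220.] 135 [548. 183.  60.] [[540.0, 158.0, 48.0], [557.0, 213.0, 65.0]]
top square 0.72 [184. 242.] 161 [480. 264.  60.] [[464.0, 247.0, 50.0], [497.0, 284.0, 65.0]]
top square 0.71 [183. 218.] 174 [553. 259.  60.] [[536.0, 242.0, 51.0], [570.0, 278.0, 65.0]]
top cross 0.56 [181. 246.] 154 [480. 267.  60.] [[464.0, 248.0, 54.0], [497.0, 284.0, 65.0]]
top round_top 0.67 [182. 244.] 159 [481. 265
[... 729 characters left out ...]
 [607.0, 308.0, 47.0]]
scene keypad 0.74 [298. 200.] 1100 [585. 151.  34.] [[437.0, 135.0, 4.0], [607.0, 293.0, 46.0]]
scene keypad 0.45 [187. 272.] 3794 [ 521. -233.   20.] [[473.0, -318.0, 11.0], [608.0, -152.0, 80.0]]
scene round 0.5 [306. 162.] 146 [486. 261.  60.] [[455.0, 244.0, 44.0], [503.0, 297.0, 66.0]]
scene bar 0.48 [305. 191.] 141 [556. 177.  59.] [[543.0, 154.0, 47.0], [563.0, 210.0, 64.0]]
scene bar 0.25 [294. 196.] 1441 [564. 167.  37.] [[430.0, 135.0, -0.0], [607.0, 331.0, 47.0]]
scene square 0.62 [323. 175.] 141 [562. 252.  60.] [[543.0, 238.0, 49.0], [577.0, 273.0, 66.0]]
scene round_top 0.62 [305. 165.] 119 [489. 261.  60.] [[470.0, 244.0, 49.0], [503.0, 283.0, 66.0]]
1.1
```

```bash
python3 - <<'E'
import cv2,numpy as np
a=cv2.imread('pics/top1.png')[130:330,130:450]; b=cv2.imread('pics/scene1.png')[120:370,80:400]
cv2.imwrite('pics/both.png',np.vstack([cv2.resize(a,(480,300)),cv2.resize(b,(384,300)).repeat(1,0) if 0 else cv2.copyMakeBorder(cv2.resize(b,(384,300)),0,0,0,96,0)]))
E
python3 - <<'E'
from h import *
print(read_tool_rot(),read_tcp_pos(),grip_depth)
s=snap('wrist');print(s['R'],s['t'],s['camera_matrix'], -s['R'].T@s['t'])
E
```

```text
[1.65648032e-06 9.87406418e-01 1.58204189e-01 5.95932436e-06] [ 218.71396028 -664.97034579  213.94797886] 18.8
[[ 3.11735933e-01 -9.50168458e-01 -7.81098624e-04]
 [-9.08745397e-01 -2.98385531e-01  2.91801094e-01]
 [-2.77493264e-01 -9.02550665e-02 -9.56478704e-01]] [-699.46538761  -31.68164246  392.56628823] [[363.15707438   0.         275.12235852]
 [  0.         363.15707438 208.20715605]
 [  0.           0.           1.        ]] [ 298.19244917 -638.63219574  384.17968115]
```

View pics/both.png

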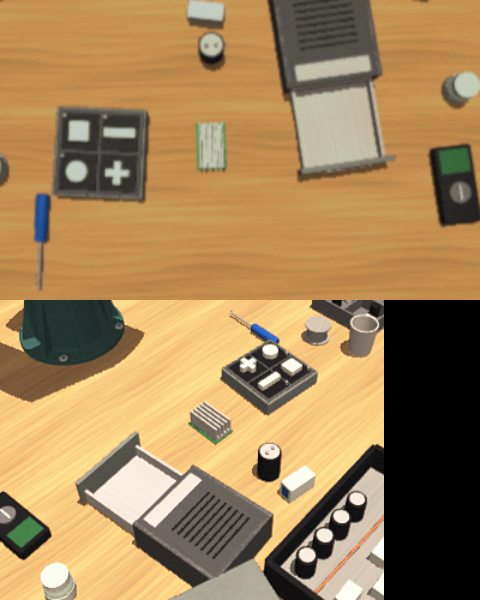

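```bash
cat >> h.py <<'E'
def see(c,f,labels):
    s=snap(c,f); out={}
    for l in labels:
        for d in silhouettes(c,l)[:2]:
            p=pts(s,d['mask']); p=p[np.isfinite(p).all(1)]
            if len(p)<20: continue
            print(f,l,round(d['score'],2),np.round(d['uv']),d['mask'].sum(),np.round(np.median(p,0),1),np.round(np.percentile(p,[2,98],axis=0)).tolist())
            if l not in out: out[l]=(p,d['mask'])
    np.savez('pics/'+f+'.npz',**s,**{'m_'+l:out[l][1] for l in out})
    return s,out
def topfit(p,lo,hi):
    q=p[(p[:,2]>lo)&(p[:,2]<hi)]
    c,sz,a=cv2.minAreaRect(q[:,:2].astype(np.float32)); print('rect',np.round(c,1),np.round(sz,1),round(a,1),'z',np.round(np.median(q[:,2]),1),len(q)); return c,sz,a
E
python3 - <<'E'
from h import *
Q=[0,1,0,0]
for i,(x,y) in enumerate([(560,-200),(560,-60),(540,20)]):
    move_to([x,y,300],Q)
    s,o=see('wrist',f'w{i}',['module','drawer','tester'])
    if 'module' in o:
        p=o['module'][0]; topfit(p,38,50); topfit(p,-5,50)
    print(read_t())
E
```

```text
w0 module 0.91 [110. 193.] 3971 [530.1   4.6  37.3] [[484.0, -13.0, 2.0], [568.0, 36.0, 45.0]]
w0 module 0.25 [301. 176.] 18815 [ 547.7 -230.    16.1] [[476.0, -307.0, 14.0], [632.0, -151.0, 78.0]]
w0 drawer 0.69 [299. 176.] 19105 [ 547.5 -230.    16.1] [[475.0, -307.0, 14.0], [632.0, -150.0, 78.0]]
w0 tester 0.94 [292. 104.] 38601 [ 634.5 -218.8   78. ] [[477.0, -304.0, 14.0], [730.0, -128.0, 81.0]]
rect [524.7  14.4] [86.5 47.7] 0.4 z 43.1 1876
rect [518.6  24.1] [102.6  77.1] 0.4 z 37.3 3952
3.4417
w1 module 0.8 [221. 193.] 3356 [529.2  12.5  31.8] [[481.0, -13.0, 0.0], [569.0, 37.0, 45.0]]
w1 drawer 0.89 [416. 178.] 19293 [ 548.  -237.2   16.1] [[475.0, -308.0, 14.0], [630.0, -147.0, 78.0]]
w1 tester 0.62 [419. 104.] 40261 [ 637.2 -219.7   77. ] [[479.0, -306.0, 14.0], [730.0, -120.0, 81.0]]
rect [525.   14.5] [86.  46.3] 0.3 z 43.5 1373
rect [517.5  17.1] [107.  63.] 1.1 z 31.8 3340
4.2583
w2 module 0.77 [283. 176.] 3116 [528.6  15.   14.8] [[482.0, -13.0, 2.0], [568.0, 41.0, 45.0]]
w2 drawer 0.8 [484. 159.] 20988 [ 548.4 -235.7   16.2] [[474.0, -306.0, 14.0], [632.0, -145.0, 78.0]]
w2 tester 0.77 [480. 109.] 36045 [ 609.9 -209.    41.8] [[476.0, -305.0, 13.0], [711.0, -120.0, 81.0]]
w2 tester 0.44 [284.  16.] 1769 [698.9  10.3  74.9] [[685.0, -12.0, 11.0], [714.0, 33.0, 81.0]]
rect [524.8  14.5] [85.9 46. ] 0.3 z 43.5 1250
rect [520.7  14. ] [56.5 98.6] 89.5 z 14.8 3105
4.8833
```

```bash
python3 - <<'E'
from h import *
import cv2
for f in ['w0','w1']:
    d=dict(np.load(f'pics/{f}.npz'))
    p=pts(d,np.ones((420,560),bool)); p=p[(p[:,1]<-100)&(p[:,1]>-330)&(p[:,0]>430)]
    fr=p[(p[:,2]>75)&(p[:,2]<81)&(p[:,0]<520)]
    c,s,a=topfit(fr,75,82)
    rf=p[(p[:,2]>75)&(p[:,2]<84)&(p[:,0]>590)]
    # front edge of roof: min x per y bin
    Y=np.arange(-290,-140,10); X=[np.percentile(rf[abs(rf[:,1]-y)<5][:,0],2) for y in Y]
    print(np.round(X), np.polyfit(Y,X,1))
    X=[np.percentile(fr[abs(fr[:,1]-y)<5][:,0],[3,97]) for y in Y]; X=np.array(X); print(np.polyfit(Y,X[:,0],1),np.polyfit(Y,X[:,1],1))
    fl=p[(p[:,2]>13)&(p[:,2]<19)&(p[:,0]>485)]; topfit(fl,13,19)
    wl=p[(p[:,2]>41)&(p[:,2]<49)&(p[:,0]>490)&(p[:,0]<620)]; topfit(wl,41,49)
a=cv2.imread('pics/w0.png')
E
```

```text
rect [ 480.4 -236.9] [ 10.7 175.3] 6.8 z 77.4 1146
[646. 645. 644. 642. 641. 640. 639. 637. 636. 635. 634. 633. 631. 630.
 629.] [-1.20607009e-01  6.10699734e+02]
[-1.17977800e-01  4.47819648e+02] [-1.23194708e-01  4.55949597e+02]
rect [ 559.4 -234.1] [150.1 158. ] 7.0 z 15.6 13263
rect [ 554.9 -232.1] [181.  129.8] 90.0 z 44.6 1268
rect [ 480.4 -236.5] [ 10.8 175.3] 6.8 z 77.2 967
[646. 644. 643. 642. 641. 640. 638. 637. 636. 635. 634. 632. 631. 630.
 629.] [-1.19825764e-01  6.10978233e+02]Traceback (most recent call last):
  File "<stdin>", line 12, in <module>
    return _quantile_unchecked(
        a, q, axis, out, overwrite_input, method, keepdims, weights)
    return _ureduce(a,
                    func=_quantile_ureduce_func,
    ...<5 lines>...
                    overwrite_input=overwrite_input,
                    method=method)
    r = func(a, **kwargs)
    result = _quantile(arr,
                       quantiles=q,
    ...<2 lines>...
                       out=out,
                       weights=wgt)
    slices_having_nans = np.isnan(arr[-1, ...])
                                  ~~~^^^^^^^^^
IndexError: index -1 is out of bounds for axis 0 with size 0
```

View pics/w0.png

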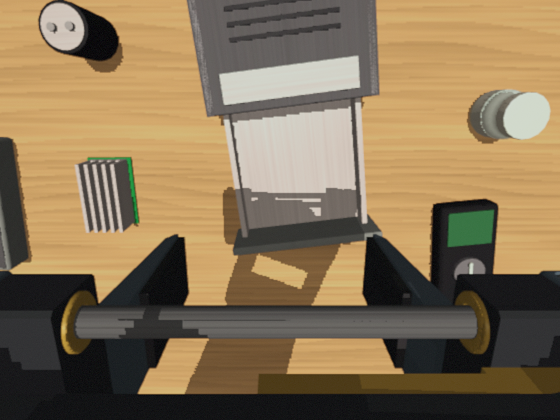

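```bash
python3 - <<'E'
from h import *
Q=[0,1,0,0]; a=np.radians(6.85)/2; QT=[0,np.cos(a),np.sin(a),0]
move_to([524.9,14.5,90],Q)
move_linear([524.9,14.5,11],v=100)
command_gripper(30,20); print(read_opening(),read_grasp_force(),read_tcp_pos())
move_linear([524.9,14.5,130],v=150); print(read_opening(),read_grasp_force())
move_to([557.9,-227.4,130],QT)
s,o=see('wrist','held',['module'])
print(read_t())
E
```

```text
46.22489469941474 19.986661970615387 [524.90802998  14.48641904  11.0239447 ]
45.95465215613578 19.986348152160645
held module 0.8 [276. 246.] 16328 [ 576.3 -223.9  150.1] [[521.0, -249.0, 122.0], [603.0, -200.0, 163.0]]
9.4417
```

View pics/held.png

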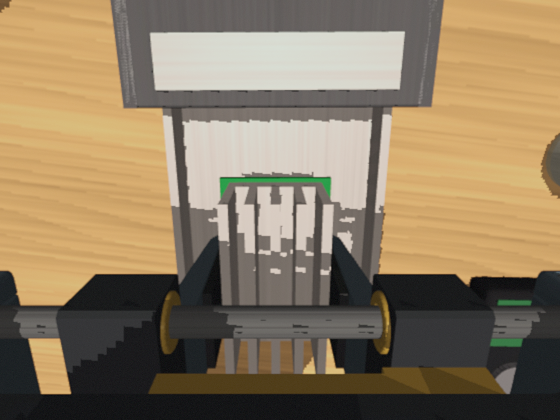

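```bash
python3 - <<'E'
from h import *
P=np.array([557.9,-227.4,0])
move_linear(P+[0,0,36],v=120)
print(move_linear(P+[0,0,24.5],v=15,f_stop=2.5),read_tcp_pos(),read_force())
command_gripper(62); 
move_linear(P+[0,0,120],v=150)
u=np.array([.9929,.1189,0]); C=np.array([480.4,-236.7,0])
command_gripper(0)
a=C-u*60
move_linear(a+[0,0,120],v=200)
s,o=see('wrist','placed',['module','drawer'])
topfit(o['module'][0],55,64); print(np.round(np.percentile(o['module'][0][:,2],[1,50,99]),1))
print(read_t())
E
```

```text
True [ 557.93691533 -227.38966504   26.85306188] [0.60924609 0.04629389 3.13673822]
placed module 0.84 [279.  44.] 6962 [ 537.6 -229.7   36.5] [[513.0, -254.0, 19.0], [562.0, -206.0, 61.0]]
placed drawer 0.85 [275.  89.] 31437 [ 509.5 -235.7   16.3] [[472.0, -310.0, 14.0], [569.0, -155.0, 78.0]]
placed drawer 0.2 [278.  90.] 31843 [ 509.5 -235.8   16.2] [[471.0, -311.0, 14.0], [569.0, -155.0, 78.0]]
rect [ 536.4 -229.7] [42.7 46.1] 6.8 z 59.5 2886
[18.1 36.5 60.9]
14.2
```

View pics/placed.png

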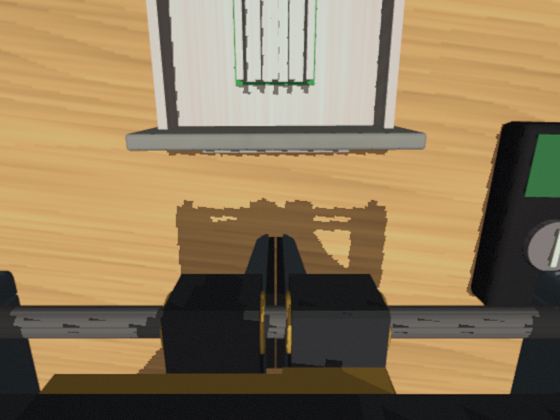

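```bash
python3 - <<'E'
from h import *
u=np.array([.9929,.1189,0]); C=np.array([480.4,-236.7,0])
S=lambda: (read_tcp_pos()-C)@u
move_linear(C-u*60+[0,0,50],v=150)
print(move_linear(C-u*28+[0,0,50],v=80,f_stop=6),S())
for k in range(3):
    r=move_linear(C+u*160+[0,0,50],v=75,f_stop=15); print(r,S(),read_force(),read_t())
    if S()>125: break
E
```

```text
False -27.805542321052457
True 127.54316098792548 [-2.49818139 -0.3275101   2.12131278] 17.2083
```

```bash
python3 - <<'E'
from h import *
u=np.array([.9929,.1189,0]); C=np.array([480.4,-236.7,0])
S=lambda: (read_tcp_pos()-C)@u
r=move_linear(C+u*145+[0,0,50],v=25,f_stop=20); print(r,S(),read_force())
move_linear(C+u*70+[0,0,50],v=150)
move_linear(C+u*45+[0,0,160],v=250)
s,o=see('wrist','shut',['drawer','tester'])
p=pts(s,np.ones((420,560),bool)); fr=p[(p[:,2]>70)&(p[:,2]<84)&(p[:,1]<-120)&(p[:,1]>-330)]
t=(fr-C)@u; print(np.round(np.percentile(t,[.5,1,2,5]),1),read_t())
E
```

```text
True 127.29469291708426 [-0.01096316 -0.10576431  0.5685429 ]
shut drawer 0.77 [276.  65.] 5612 [ 628.7 -219.5   77.1] [[616.0, -301.0, 27.0], [642.0, -136.0, 79.0]]
shut tester 0.64 [278.  34.] 21400 [ 644.5 -216.7   79.5] [[618.0, -302.0, 58.0], [670.0, -131.0, 82.0]]
[145.7 145.8 146.3 147.5] 18.7583
```

View pics/shut.png

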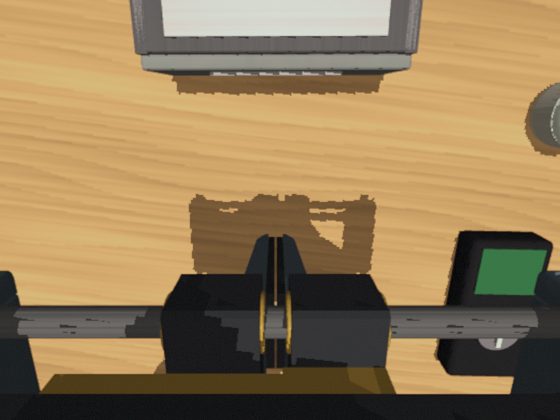

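```bash
python3 - <<'E'
from h import *
Q=[0,1,0,0]
for i,(x,y) in enumerate([(525,150),(510,225)]):
    move_to([x,y,260],Q)
    s,o=see('wrist',f'k{i}',['round','bar','square','cross'])
    p=pts(s,np.ones((420,560),bool)); q=p[(p[:,2]>57)&(p[:,2]<64)&(p[:,0]>420)&(p[:,0]<615)&(p[:,1]>125)&(p[:,1]<325)]
    _,_,lab,c=None,None,*cv2.kmeans(q[:,:2].astype(np.float32),4,None,(3,50,.01),5,cv2.KMEANS_PP_CENTERS)[1:]
    for j in range(4): topfit(q[lab[:,0]==j],57,64)
    print(read_t())
E
```

```text
k0 round 0.61 [169. 218.] 1156 [483.8 263.2  59.5] [[464.0, 246.0, 44.0], [501.0, 282.0, 61.0]]
k0 round 0.28 [145. 188.] 54 [513.7 290.9  52.2] [[510.0, 288.0, 44.0], [516.0, 294.0, 55.0]]
k0 bar 0.78 [240. 153.] 1054 [552.3 184.8  59.3] [[543.0, 157.0, 52.0], [561.0, 213.0, 61.0]]
k0 bar 0.45 [235. 220.] 953 [479.6 190.1  59.3] [[458.0, 170.0, 45.0], [498.0, 210.0, 61.0]]
k0 square 0.76 [172. 147.] 1467 [558.4 257.9  59.5] [[539.0, 241.0, 49.0], [576.0, 277.0, 61.0]]
k0 square 0.71 [242. 155.] 1122 [552.9 184.8  59.2] [[543.0, 156.0, 44.0], [561.0, 214.0, 61.0]]
k0 cross 0.86 [238. 218.] 929 [479.6 190.   59.3] [[458.0, 171.0, 46.0], [499.0, 210.0, 61.0]]
k0 cross 0.51 [145. 188.] 27 [513.8 290.7  52.6] [[511.0, 288.0, 48.0], [516.0, 294.0, 54.0]]
rect [556.8 259.8] [37.9 37.7] 86.0 z 59.6 1345
rect [477.  190.5] [38.1 39. ] 39.9 z 59.5 823
rect [551.6 185.2] [59.4 17.7] 85.9 z 59.4 977
rect [482.6 264.8] [38.8 38.7] 88.5 z 59.6 979
20.475
k1 round 0.74 [237. 204.] 1058 [483.8 264.7  59.4] [[465.0, 248.0, 50.0], [501.0, 282.0, 61.0]]
k1 bar 0.91 [316. 140.] 1117 [552.2 184.2  59.2] [[542.0, 156.0, 43.0], [561.0, 214.0, 61.0]]
k1 bar 0.42 [240. 204.] 1082 [484.5 264.2  59.4] [[466.0, 247.0, 48.0], [501.0, 282.0, 61.0]]
k1 square 0.66 [244. 133.] 1435 [558.  259.7  59.5] [[539.0, 242.0, 53.0], [576.0, 278.0, 61.0]]
k1 cross 0.78 [307. 208.] 931 [479.1 191.   59.3] [[457.0, 171.0, 48.0], [498.0, 210.0, 61.0]]
rect [481.9 264.9] [38.5 38. ] 87.4 z 59.5 1003
rect [551.4 185.5] [59.6 17.9] 86.0 z 59.3 1004
rect [556.6 260.1] [37.8 37.9] 86.0 z 59.5 1381
rect [476.8 190.7] [38.4 38.7] 40.5 z 59.5 854
21.1333
```

View pics/k1.png

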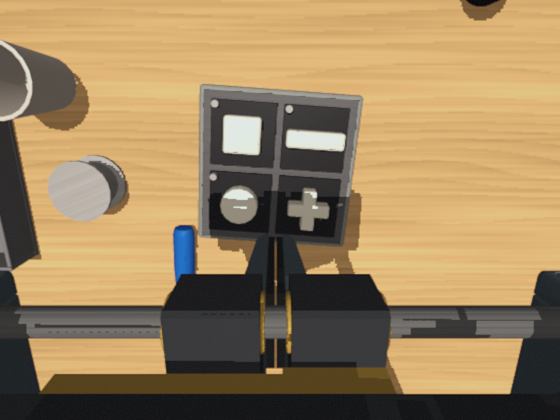

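```bash
python3 - <<'E'
from h import *
a=np.radians(-4)/2; Q=[0,np.cos(a),np.sin(a),0]
for n,x,y in [('round',482.3,264.8),('bar',551.5,185.3),('square',556.7,260)]:
    move_to([x,y,85],Q); move_linear([x,y,64],v=80)
    r=move_linear([x,y,48],v=16,f_stop=11); print(n,r,np.round(read_tcp_pos(),1),np.round(read_force(),1))
    sleep(.15); move_linear([x,y,90],v=80); print(read_t())
move_to([510,225,260],Q)
s,o=see('wrist','end',['round','bar','square','cross'])
s2,o2=see('top','endt',['tester','drawer'])
cv2.imwrite('pics/end2.png',cv2.resize(s['frame'][80:260,180:390,::-1],None,fx=3,fy=3))
print(read_t())
E
```

```text
round True [482.5 264.9  52.1] [-3.5 -1.  13.1]
23.825
bar True [551.8 185.4  52.1] [-3.  -1.1 12. ]
26.2583
square True [557.  260.1  52.2] [-3.7 -2.1  9.9]
28.5917
end round 0.9 [236. 204.] 1106 [484.4 264.8  59.4] [[465.0, 247.0, 47.0], [501.0, 282.0, 61.0]]
end bar 0.74 [310. 138.] 1127 [552.3 186.1  59.3] [[543.0, 157.0, 48.0], [561.0, 215.0, 61.0]]
end square 0.86 [240. 137.] 1436 [557.4 259.5  59.5] [[539.0, 242.0, 50.0], [575.0, 278.0, 61.0]]
end cross 0.78 [309. 206.] 1055 [479.3 191.1  59.2] [[457.0, 171.0, 44.0], [498.0, 211.0, 61.0]]
end cross 0.67 [188. 253.] 845 [419.8 336.3  23.2] [[394.0, 327.0, 9.0], [442.0, 350.0, 27.0]]
endt tester 0.57 [343. 157.] 5161 [ 722.6 -201.3   79.4] [[620.0, -296.0, 20.0], [829.0, -111.0, 85.0]]
endt drawer 0.85 [351. 190.] 385 [ 625.3 -211.9   74.8] [[613.0, -299.0, 13.0], [639.0, -131.0, 81.0]]
29.7417
```

View pics/end2.png

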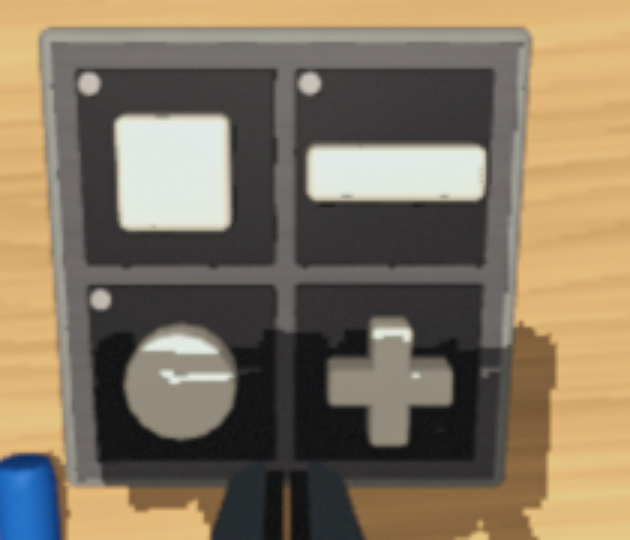

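View pics/endt.png

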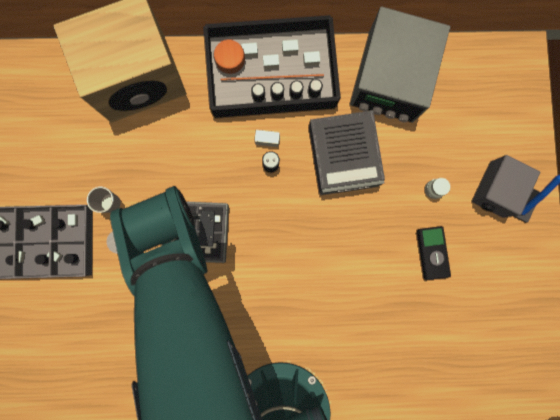

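```bash
python3 - <<'E'
from h import *
for f in ['k1','end']:
    d=dict(np.load(f'pics/{f}.npz')); fr=d['frame'].astype(int)
    p=pts(d,np.ones((420,560),bool))
    for n,(x,y) in {'round':(513.7,291)}.items() or []: pass
    for n,(u,v) in dict(round=(213,178),square=(211,106),bar=(286,107)).items():
        m=np.zeros((420,560),bool); m[v-8:v+9,u-8:u+9]=1; m&=fr.min(2)>130
        q=pts(d,m); print(f,n,len(q),np.round(np.median(q,0),1),np.round(np.percentile(q[:,2],[10,90]),1))
E
```

```text
k1 round 36 [512.7 292.7  52.5] [51.1 53.5]
k1 square 54 [587.9 288.3  52.1] [39.3 53.3]
k1 bar 44 [582.6 212.4  52.1] [48.9 53.6]
end round 31 [512.6 292.5  44.6] [43.7 45.4]
end square 40 [588.  287.3  44.7] [43.4 45.6]
end bar 40 [582.8 212.4  44.4] [43.7 45.2]
```

All three pins have sunk from about 52 mm to 44.5 mm, the keys are back up, and the drawer is shut.

```bash
python3 -c "
from cell import *
print(sign_off())"
```

```text
the job is handed in; nothing more can be done
None
```

The module was set down flat in the drawer and the drawer pushed fully shut. The round, bar and square keys were then pressed in that order, and their three tell-tale pins read as sunk. The cross key and the other things on the bench were left alone, and the job was handed in at about 30 s of the 61 s allowed; the verdict was not shown.

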